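# Show the slab's edge over the light pad

## Task

With the fingertips, push the flat stone slab along the top of the display riser, towards the end where the light pad stands, until about a third of its length hangs out past that end to show its banded edge over the light. Leave it lying level on the riser and square with it, not sticking out over the riser's long sides. Push only, never grasp, tip or lift the slab, and leave the crystal point, the stone egg, the tray of stones and the light pad where they are.

Things in the scene. Friction and masses are not known exactly. Their poses are not given: they have to be found in the camera images.
- riser: Fixed dark-wood display riser (a low bench of a board on two end panels), 360 mm long (its own y) x 200 mm deep (its own x), top surface 70 mm above the table. Origin: centre of its underside, on the table. Its long sides run along its y; its two ends are at y = +180 and y = -180 mm. It may stand turned some 17 degrees either way.
- slab: Loose thin rectangular slab of polished cream-brown banded agate lying flat on the riser, on the half away from the robot: 130 mm long (its y) x 95 mm wide (its x) x 8 mm thick, 0.2 to 0.35 kg. Origin: centre of its underside and its balance point: overhanging by half its length it tips off. It starts wholly on the riser, its y along the riser's y within 10 degrees.
- light_pad: Loose flat square LED light pad with a grey case and white top, 120 x 120 x 16 mm, standing on the table just off one end of the riser (either end); the slab's overhanging end passes well above it. Origin: centre of its underside.
- stone_tray: Loose open cardboard tray of tumbled stones, 120 x 120 mm, 45 mm high, with a blank card up to 63 mm high on its far side; on the table just off the other end of the riser. Origin: centre of its underside.
- crystal: Loose pale six-sided crystal point standing upright on the riser, 32 mm across, 68 mm high, on the half near the robot, beside the slab's path. Origin: centre of its underside.
- egg: Loose dark polished stone egg fixed in a small round wooden foot, 35 mm across, 54 mm high, standing on the riser on the half near the robot, beside the slab's path. Origin: centre of its underside.
Things that resemble listed ones, but are neither listed nor needed, are in the scene too. Several things have the shape of the light_pad; the one meant has the colours described above.

How it is judged:
By the outcome, as a careful person would: the job done as asked, in the order asked, and still so for the second after the job is handed in, with the robot touching nothing.
It also fails if it takes over 38 s, if anything falls off the work surface, if the arm or the gripper's body presses on something with over 40 N, if the wrist force passes 120 N, or if a joint passes its speed limit or range.

## Robot

A 7-joint arm with a two-finger parallel gripper is mounted at the origin on the work surface. World frame = base frame: x ahead of the robot, y to its left, z up, the work surface at z = 0. Lengths are in m, angles in rad, forces in N, time in s.
With the tool pointing down it reaches from about 0.4 to 0.85 m from the base axis. Payload 6.9 kg.
Tool frame: the origin (TCP) lies midway between the tips of the shut fingers; the grasp point (between the pads) lies 19 mm behind it; y points along the fingers, x is the direction in which the jaws open and shut, and the axes are right-handed (so a half turn about y gives the same grasp; the last joint's range is limited). The gripper opens to 85 mm and grips with 20 to 120 N. Pads are 22 mm wide; open, the fingers measure 114 mm over their backs; the gripper's body (76 mm by 85 mm) begins 54 mm behind the grasp point. The pads swing forward as they close: fully open they stand 13 mm farther back than shut.
Start: joints at [1.288, 0.507, -0.238, 1.5, 0.126, 1.149, -0.155], TCP at [0.237, -0.578, 0.231] pointing down, gripper open.
Joint ranges: [-3.08, 3.08], [-0.24, 2.05], [-1.43, 1.35], [0, 2.5], [-1.52, 4.66], [0.17, 1.96], [-2.89, 2.89]. Speed limits (rad/s): [2.39, 2.39, 3.14, 3.14, 3.14, 3.14, 3.14].

## Interface

Orientations are given as a unit quaternion [x, y, z, w].
In Python, from station import read_state, read_camera, camera_model, hand_in gives the robot as it stands.
- The arm moves only by the tool apply_moves, never from a script. Its arguments are lists of equal length, an entry for each row: "claw": the finger opening in mm, from 0 to 85.4; "linear": the shift along the world's x, y, z in mm, a list of three; "turn": the turn about the world's z in degrees. In form: {"claw": [claw, ...], "linear": [[tx, ty, tz], ...], "turn": [turn, ...]}. A call has 1 to 12 rows; each row is the pose to reach, as a shift and turn from the pose measured when the call began; what a row does not reach only later rows make up. A row lasts 1/12 s, in which the tool goes at most 41.7 mm and 7.16 degrees, less where a joint would pass 70% of its speed; a pose out of reach is approached as far as the arm can. A call with a gripper value outside its range is refused whole. The fingers move at their own pace and stop on an object; the grip force is fixed at half the most. Time passes only in rows, so rows that repeat a pose let the fingers close. It gives the time, the measured TCP pose, the force and the opening at its end, in the units of the state.
- read_state(): the state, without advancing time (a new reading comes with each control period).
- read_camera(name): name is "scene" or "top"; returns the picture (384x512x3 uint8, blue, green, red); there is no depth.
- camera_model(name): a dict with "fx", "fy", "cx", "cy" (pixels), "pose" (4x4, takes a point from camera to world coordinates). Camera axes: x right, y down, z forward; pixel columns grow to the right and rows downward; lengths in m; the calibration is good to about 2 mm. A picture is of the moment at which its call begins. camera_model takes no time and is no camera call.
- hand_in(): hands the job in, once; it reports no verdict.
The state is a dict: "t": time; "qpos": joint angles; "joint_velocities": joint speeds; "effort": joint torques, N m; "tcp_pos": TCP position; "tcp_rot": TCP orientation; "contact_force": force on the tool from outside, world axes, zero at the start; "moment": the same for the moment, N m; "grip_width": finger opening in m.
Only numpy, scipy, OpenCV 4.12 (cv2) and the standard library are available. Lean on these libraries where they do the work, as an engineer would, in place of code of your own. Each camera call takes 0.05 s, during which the arm holds its last target.

## Working session

There is one attempt and no reset: what is moved stays moved. The work goes in short steps, Python scripts to look and compute and a tool call to move; the robot and the scene stay as the last step left them, time stands still between calls to the robot, and variables do not carry over. Pictures are saved under pics/ and viewed, and the job is handed in when it is done.

Besides the shell and the picture viewer there is one more tool, called after ">>>" as name([rows], argument=value, ...), one row to a line, values as JSON. apply_moves: Moves the arm, as the interface text tells. Its arguments: {"type":"object","properties":{"claw":{"type":"array","items":{"type":"number"}},"linear":{"type":"array","items":{"type":"array","items":{"type":"number"}}},"turn":{"type":"array","items":{"type":"number"}}},"required":["claw","linear","turn"]}

```bash
mkdir -p pics; ls; python3 - <<'E'
from station import *
import cv2,json
for n in("scene","top"):
    im=read_camera(n); cv2.imwrite(f"pics/{n}0.png",im)
    m=camera_model(n); print(n,m)
s=read_state(); print(s)
E
```

```text
pics
scene {'fx': 484.266532706543, 'fy': 484.266532706543, 'cx': 256.48469559952684, 'cy': 197.0799129711647, 'pose': array([[-0.09786712,  0.82661083, -0.55419903,  1.03529274],
       [ 0.99513151,  0.08779153, -0.04478757,  0.09711869],
       [ 0.01163209, -0.55588415, -0.83117838,  0.97223371],
       [ 0.        ,  0.        ,  0.        ,  1.        ]])}
top {'fx': 482.07737438336926, 'fy': 482.07737438336926, 'cx': 257.9800107040096, 'cy': 199.097689408377, 'pose': array([[-7.25873616e-04, -9.89836901e-01,  1.42205426e-01,
         2.35577089e-01],
       [-9.99872048e-01,  2.99085005e-03,  1.57144004e-02,
         1.64288205e-02],
       [-1.59800085e-02, -1.42175824e-01, -9.89712420e-01,
         1.32666709e+00],
       [ 0.00000000e+00,  0.00000000e+00,  0.00000000e+00,
         1.00000000e+00]])}
{'t': 0.1, 'qpos': array([ 1.28749182,  0.50823155, -0.23752432,  1.50101157,  0.12569329,
        1.14891855, -0.15479294]), 'joint_velocities': array([ 0.0017288 , -0.00288529, -0.00160581, -0.00110426,  0.00015092,
       -0.00091807,  0.00038564]), 'effort': array([-5.11770675e-03, -6.21839476e+01, -2.19467863e+00, -2.50206846e+01,
        1.25575360e-02,  7.81203416e-03,  1.01190117e-04]), 'tcp_pos': array([ 0.23668724, -0.57796775,  0.23053751]), 'tcp_rot': array([-0.58686999,  0.39445962, -0.39351908,  0.58747592]), 'contact_force': array([-0.73219362,  0.07994012,  0.17189302]), 'moment': array([-0.0122246 , -0.01063735,  0.01974239]), 'grip_width': 0.0853475184242189}
```

View pics/top0.png

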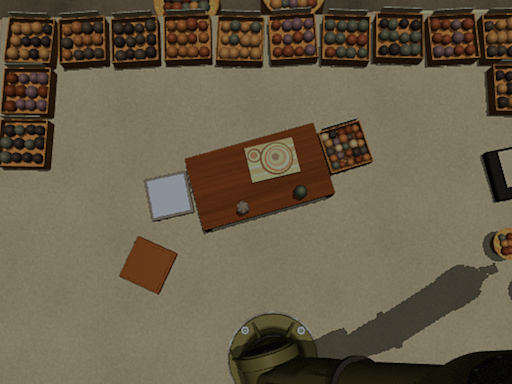

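View pics/scene0.png

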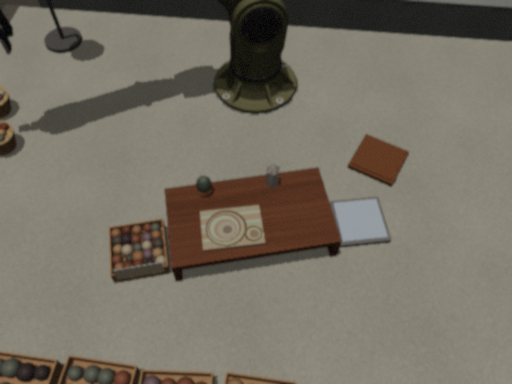

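```bash
python3 - <<'E'
import cv2
a=cv2.imread("pics/top0.png")[110:245,135:385]; cv2.imwrite("pics/c1.png",cv2.resize(a,None,fx=3.2,fy=3.2,interpolation=cv2.INTER_CUBIC))
a=cv2.imread("pics/scene0.png")[155:290,100:400]; cv2.imwrite("pics/c2.png",cv2.resize(a,None,fx=2.6,fy=2.6,interpolation=cv2.INTER_CUBIC))
E
```

```text
(no output)
```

View pics/c1.png

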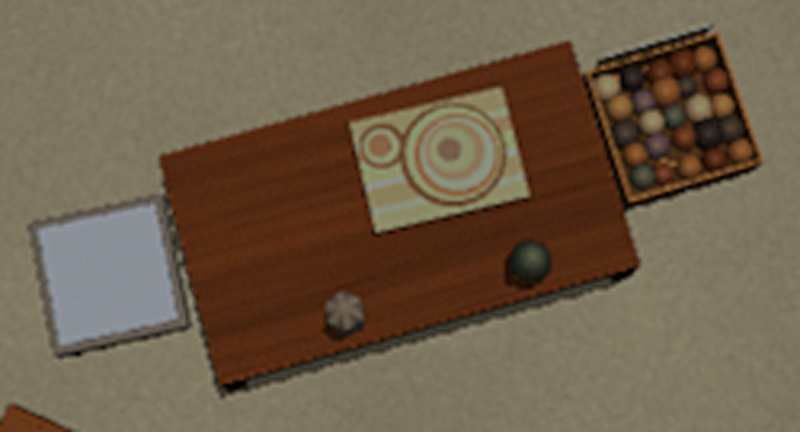

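View pics/c2.png

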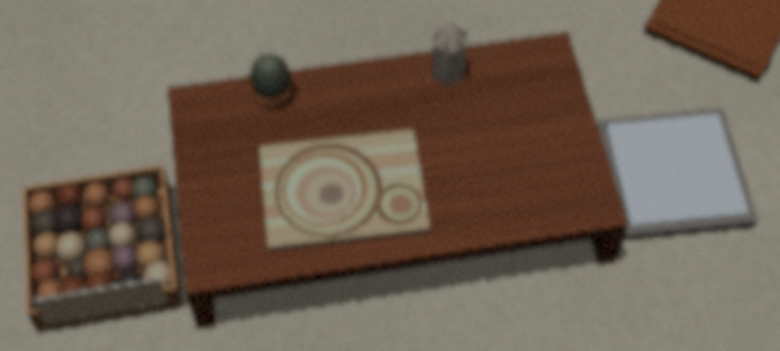

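```bash
cat > h.py <<'E'
import numpy as np
from station import *
from scipy.optimize import least_squares
def ray(n,p,z):
    m=camera_model(n);P=m['pose'];d=P[:3,:3]@np.array([(p[0]-m['cx'])/m['fx'],(p[1]-m['cy'])/m['fy'],1]);o=P[:3,3]
    return o+d*(z-o[2])/d[2]
def proj(n,X):
    m=camera_model(n);P=m['pose'];c=(np.atleast_2d(X)-P[:3,3])@P[:3,:3]
    return np.c_[c[:,0]/c[:,2]*m['fx']+m['cx'],c[:,1]/c[:,2]*m['fy']+m['cy']]
def rect(x,L,W,z):
    c,s=np.cos(x[2]),np.sin(x[2]);ey=np.array([-s,c]);ex=np.array([c,s])
    return np.array([[*(x[:2]+a*ey*L/2+b*ex*W/2),z] for a,b in((1,1),(-1,1),(-1,-1),(1,-1))])
def fit(obs,L,W,z,x0):
    f=lambda x:np.concatenate([(proj(n,rect(x,L,W,z))-p).ravel() for n,p in obs])
    r=least_squares(f,x0);return r.x,np.abs(r.fun).max()
c1=lambda L,o=(135,110),k=3.2:(np.array(L,float)+.5)/k+o-.5
c2=lambda L:c1(L,(100,155),2.6)
E
python3 - <<'E'
from h import *
# corner order: (+y,+x),(-y,+x),(-y,-x),(+y,-x)
rt=("top",c1([(162,155),(572,42),(637,265),(222,384)]));rs=("scene",c2([(625,228),(190,298),(170,88),(570,35)]))
st=("top",c1([(350,122),(502,87),(530,198),(374,233)]));ss=("scene",c2([(430,230),(268,247),(260,145),(414,130)]))
for nm,o,L,W,z in(("riser",(rt,rs),.36,.2,.07),("slab",(st,ss),.13,.095,.078)):
    for q in(o,o[:1],o[1:]):
        x,e=fit(q,L,W,z,[.6,0,.2]);print(nm,x[:2]*1e3,np.degrees(x[2]),e)
        if q is o:
            if nm=="riser":R=x
            else:S=x
c,s=np.cos(R[2]),np.sin(R[2]);M=np.array([[c,s],[-s,c]])
print("slab in riser",M@(S[:2]-R[:2])*1e3,np.degrees(S[2]-R[2]))
for nm,p,z in(("crystal",ray("top",c1([(344,312)])[0],.135),.0),("crystal s",ray("scene",c2([(451,78)])[0],.072),0),("egg",ray("top",c1([(529,262)])[0],.11),0),("egg s",ray("scene",c2([(277,98)])[0],.072),0)):
    print(nm,p*1e3,M@(p[:2]-R[:2])*1e3)
E
```

```text
riser [480.76747725  36.96503029] 15.643899761723 2.664417693788522
riser [479.98271035  33.0843042 ] 15.613962890448073 1.5928514480281706
riser [481.54338335  39.61905494] 15.689595592991386 2.089167449378124
slab [520.10789477   2.08800763] 12.825836456890299 1.3088257069700262
slab [ 5.20598801e+02 -5.20418146e-01] 12.757317383473861 0.3488006691511316
slab [519.81509196   3.77603938] 12.873856223329787 0.4003270739807476
slab in riser [ 28.47824235 -44.19349356] -2.8180633048327013
crystal [386.6233132   74.81767587 135.        ] [-80.44945232  61.83714113]
crystal s [397.27765202  83.02970508  72.        ] [-67.97535327  66.87194126]
egg [429.57762844 -71.44452751 110.        ] [-78.52705763 -90.58992252]
egg s [434.34547348 -64.9751822   72.        ] [-72.19132265 -85.64591228]
```

```bash
python3 - <<'E'
from h import *
from scipy.spatial.transform import Rotation as Ro
s=read_state();A=Ro.from_quat(s['tcp_rot']).as_matrix();print(A.round(3))
a=np.degrees(np.arctan2(A[1,0],A[0,0]));print("tool x yaw",a,"turn to 15.65:",15.65-a,195.65-a)
t=np.radians(15.65);c,sn=np.cos(t),np.sin(t)
for y in(-137,82):
    p=np.array([480.8+c*28-sn*y,37+sn*28+c*y]);print(p,p-s['tcp_pos'][:2]*1e3)
E
```

```text
[[ 0.379 -0.001  0.925]
 [-0.925  0.001  0.379]
 [-0.002 -1.    -0.   ]]
tool x yaw -67.72272521374161 turn to 15.65: 83.37272521374162 263.3727252137416
[544.71912299 -87.36778408] [308.0318857  490.59996235]
[485.6416313  123.51334352] [248.95439401 701.48108995]
```

>>> apply_moves([
  [15,25,0],
  [35,55,0],
  [55,87,0],
  [75,120,0],
  [95,152,0],
  [115,184,0],
  [135,216,0],
  [155,248,0],
  [175,280,0],
  [195,312,0],
  [210,336,0],
  [220,350,0],
], claw=[50,50,50,50,50,50,50,50,50,50,50,50], turn=[4,9,14,19,24,29,34,40,46,52,57,60])

```text
t: 1.1
tcp_pos: [0.4581, -0.2243, 0.2306]
tcp_rot: [-0.705, 0.045, -0.044, 0.706]
contact_force: [0.2, 0.5, -0.1]
grip_width: 0.0499
```

>>> apply_moves([
  [15,22,0],
  [30,47,0],
  [50,78,0],
  [68,107,0],
  [80,127,0],
  [86,137,0],
  [87,137,-25],
  [87,137,-60],
  [87,137,-95],
  [87,137,-120],
  [87,137,-130],
], claw=[50,50,50,50,50,50,50,50,50,50,50], turn=[4,9,14,19,22,23.4,23.4,23.4,23.4,23.4,23.4])

```text
t: 2.02
tcp_pos: [0.5425, -0.0892, 0.0968]
tcp_rot: [-0.7, -0.096, 0.101, 0.701]
contact_force: [-0.1, -1.0, 0.8]
grip_width: 0.0497
```

```bash
python3 - <<'E'
from h import *
import cv2
from scipy.spatial.transform import Rotation as Ro
s=read_state();A=Ro.from_quat(s['tcp_rot']).as_matrix();print(s['t'],s['tcp_pos'],np.degrees(np.arctan2(A[1,0],A[0,0])),s['contact_force'])
im=read_camera("scene"); a=im[150:285,100:400]; cv2.imwrite("pics/c3.png",cv2.resize(a,None,fx=2.6,fy=2.6,interpolation=cv2.INTER_CUBIC))
im=read_camera("top"); a=im[110:245,135:385]; cv2.imwrite("pics/c4.png",cv2.resize(a,None,fx=3.2,fy=3.2,interpolation=cv2.INTER_CUBIC))
E
```

```text
2.0167 [ 0.54249681 -0.08915528  0.09683471] 16.027579599548602 [-0.11542055 -0.95861439  0.77358385]
```

View pics/c3.png

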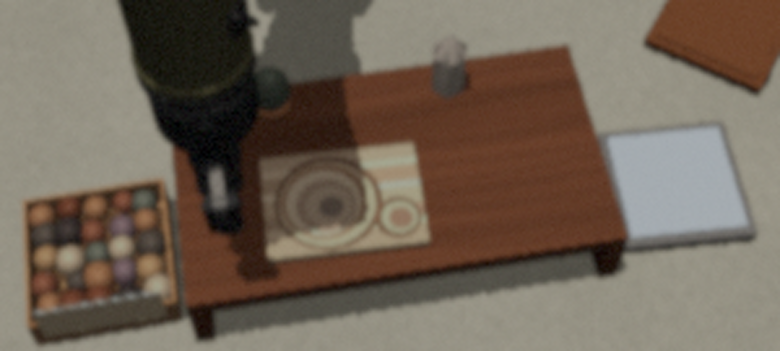

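View pics/c4.png

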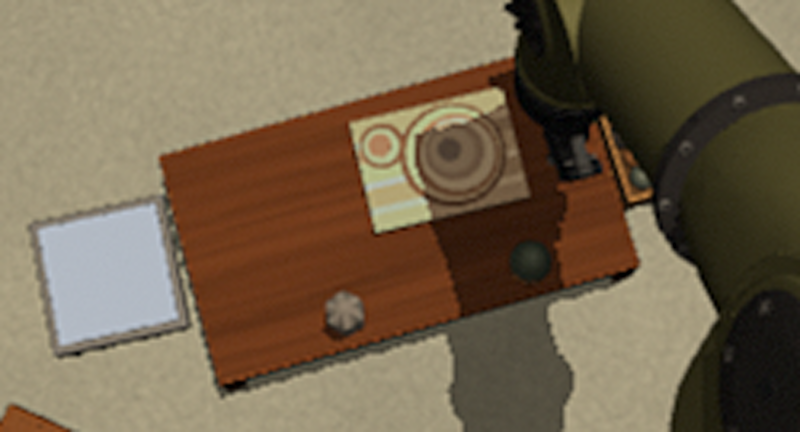

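>>> apply_moves([
  [1,1,-8],
  [2,1,-16],
  [2,1,-20],
  [2,1,-21],
], claw=[50,50,50,50], turn=[-0.4,-0.4,-0.4,-0.4])

```text
t: 2.45
tcp_pos: [0.5459, -0.0876, 0.0779]
tcp_rot: [-0.7, -0.094, 0.098, 0.701]
contact_force: [-0.6, 0.2, -0.5]
grip_width: 0.0504
```

>>> apply_moves([
  [0,0,-2],
  [0,0,-4],
  [0,0,-4],
], claw=[50,50,50], turn=[0,0,0])

```text
t: 2.7
tcp_pos: [0.5459, -0.0877, 0.0739]
tcp_rot: [-0.7, -0.095, 0.098, 0.701]
contact_force: [0.6, -0.1, -0.4]
grip_width: 0.0498
```

>>> apply_moves([
  [0,0,-1.5],
  [0,0,-3],
  [0,0,-3],
], claw=[50,50,50], turn=[0,0,0])

```text
t: 2.95
tcp_pos: [0.5458, -0.0877, 0.0707]
tcp_rot: [-0.7, -0.094, 0.098, 0.701]
contact_force: [0.1, -0.5, -0.5]
grip_width: 0.0501
```

>>> apply_moves([
  [0,0,-1],
  [0,0,-2],
  [0,0,-2],
], claw=[50,50,50], turn=[0,0,0])

```text
t: 3.2
tcp_pos: [0.5457, -0.0877, 0.0685]
tcp_rot: [-0.7, -0.094, 0.098, 0.701]
contact_force: [-0.5, 0.6, -0.2]
grip_width: 0.0498
```

>>> apply_moves([
  [0,0,-1],
  [0,0,-2],
  [0,0,-2],
], claw=[50,50,50], turn=[0,0,0])

```text
t: 3.45
tcp_pos: [0.5459, -0.0877, 0.0672]
tcp_rot: [-0.7, -0.095, 0.098, 0.701]
contact_force: [-2.6, -0.0, 7.3]
grip_width: 0.0496
```

>>> apply_moves([
  [0,0,2.5],
  [0,0,2.5],
  [-1.6,5.8,2.5],
  [-3.2,11.6,2.5],
  [-4.9,17.3,2.5],
  [-6.5,23.1,2.5],
  [-8.6,30.8,2.5],
  [-10.8,38.5,2.5],
  [-12.9,46.2,2.5],
  [-15.1,53.9,2.5],
  [-16.2,57.8,2.5],
  [-16.2,57.8,2.5],
], claw=[50,50,50,50,50,50,50,50,50,50,50,50], turn=[0,0,0,0,0,0,0,0,0,0,0,0])

```text
t: 4.45
tcp_pos: [0.5293, -0.0282, 0.0698]
tcp_rot: [-0.7, -0.095, 0.099, 0.701]
contact_force: [0.1, 0.2, 0.4]
grip_width: 0.05
```

```bash
python3 - <<'E'
from h import *
import cv2
from scipy.spatial.transform import Rotation as Ro
s=read_state();A=Ro.from_quat(s['tcp_rot']).as_matrix();print(s['t'],s['tcp_pos'],np.degrees(np.arctan2(A[1,0],A[0,0])),s['contact_force'])
im=read_camera("scene"); a=im[150:285,100:400]; cv2.imwrite("pics/c5.png",cv2.resize(a,None,fx=2.6,fy=2.6,interpolation=cv2.INTER_CUBIC))
im=read_camera("top"); a=im[110:245,135:385]; cv2.imwrite("pics/c6.png",cv2.resize(a,None,fx=3.2,fy=3.2,interpolation=cv2.INTER_CUBIC))
E
```

```text
4.45 [ 0.52930681 -0.02820006  0.06982959] 15.785321307077789 [0.10443634 0.16825611 0.44636879]
```

View pics/c5.png

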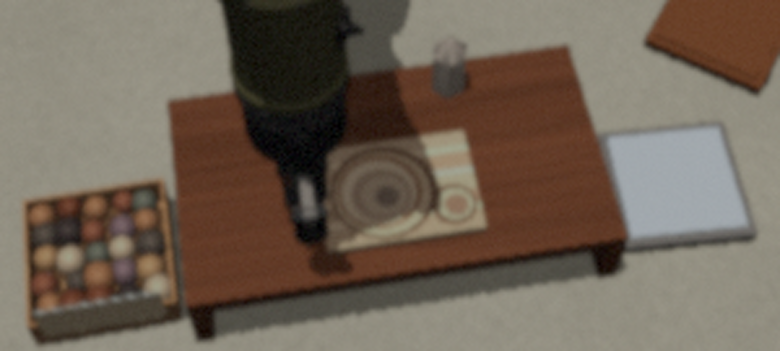

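View pics/c6.png

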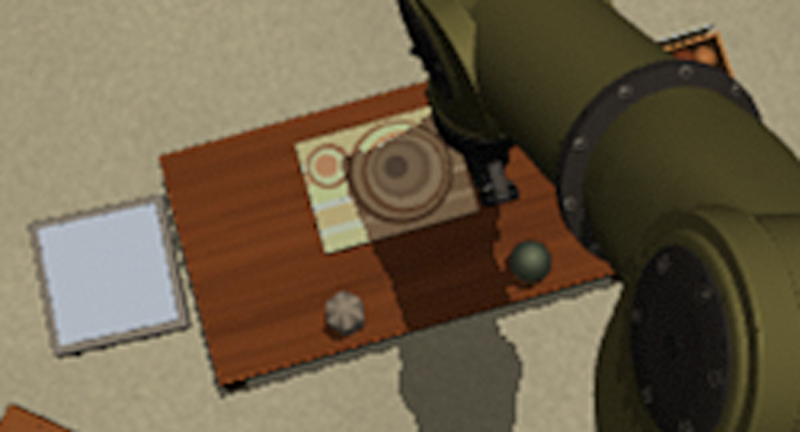

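>>> apply_moves([
  [-1.1,3.9,0],
  [-3.2,11.6,0],
  [-5.9,21.2,0],
  [-8.6,30.8,0],
  [-11.3,40.4,0],
  [-14.0,50.1,0],
  [-16.7,59.7,0],
  [-19.4,69.3,0],
  [-22.1,79.0,0],
  [-24.8,88.6,0],
  [-27.0,96.3,0],
  [-28.3,101.1,0],
], claw=[50,50,50,50,50,50,50,50,50,50,50,50], turn=[0,0,0,0,0,0,0,0,0,0,0,0])

```text
t: 5.55
tcp_pos: [0.501, 0.073, 0.0699]
tcp_rot: [-0.7, -0.095, 0.099, 0.701]
contact_force: [1.6, -1.5, -1.4]
grip_width: 0.0502
```

```bash
python3 - <<'E'
from h import *
import cv2
from scipy.spatial.transform import Rotation as Ro
s=read_state();A=Ro.from_quat(s['tcp_rot']).as_matrix();print(s['t'],s['tcp_pos'],np.degrees(np.arctan2(A[1,0],A[0,0])),s['contact_force'])
im=read_camera("scene"); a=im[150:285,100:400]; cv2.imwrite("pics/c7.png",cv2.resize(a,None,fx=2.6,fy=2.6,interpolation=cv2.INTER_CUBIC))
im=read_camera("top"); a=im[110:245,135:385]; cv2.imwrite("pics/c8.png",cv2.resize(a,None,fx=3.2,fy=3.2,interpolation=cv2.INTER_CUBIC))
E
```

```text
5.55 [0.50100647 0.07300709 0.06985313] 15.769637064134653 [ 1.55717491 -1.54529741 -1.4137041 ]
```

View pics/c7.png

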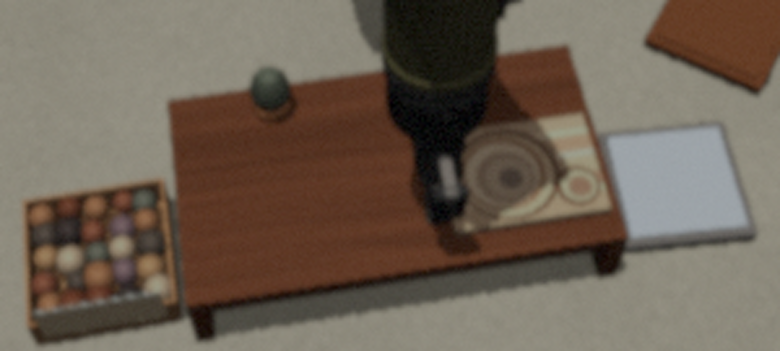

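View pics/c8.png

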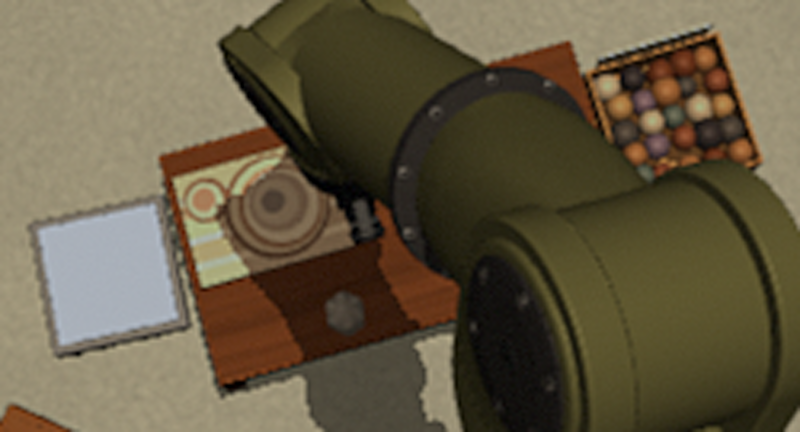

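```bash
python3 - <<'E'
from h import *
def fr(R,p):
    c,s=np.cos(R[2]),np.sin(R[2]);return np.array([[c,s],[-s,c]])@(p[:2]-R[:2])*1e3
rt=c1([(162,155),(572,42),(637,265),(222,384)])
R,e=fit([("top",rt)],.36,.2,.07,[.6,0,.2])
for q in((173,177),(205,287)): print("top",fr(R,ray("top",c1([q])[0],.078)))
c5=lambda L:c1(L,(100,150),2.6)
rs=c5([(625,241),(190,311),(170,101),(570,48)])
R2,e=fit([("scene",rs)],.36,.2,.07,[.6,0,.2]);print(R,R2)
for q in((611,210),(583,114)): print("scene",fr(R2,ray("scene",c5([q])[0],.078)))
# end edge directly
for n,a,b in(("top",c1([(162,155)]),c1([(222,384)])),("scene",c5([(625,241)]),c5([(570,48)]))):
    RR=R if n=="top" else R2
    print(n,"end corners",fr(RR,ray(n,a[0],.07)),fr(RR,ray(n,b[0],.07)))
E
```

```text
top [ 76.19180671 172.54376406]
top [-20.08711279 170.2704576 ]
[0.47998271 0.0330843  0.27251506] [0.48154338 0.03961905 0.2738351 ]
scene [ 73.60287923 169.63254871]
scene [-22.54322415 170.8705016 ]
top end corners [ 98.89883365 177.49953611] [-99.94573379 177.90435902]
scene end corners [ 99.37861196 175.60027086] [-99.36067196 179.73436358]
```

>>> apply_moves([
  [-1.1,3.9,0],
  [-2.7,9.6,0],
  [-4.3,15.4,0],
  [-5.9,21.2,0],
  [-7.5,27.0,0],
  [-9.2,32.7,0],
  [-10.5,37.6,0],
  [-11.6,41.4,0],
  [-12.4,44.3,0],
  [-13.0,46.2,0],
  [-13.2,47.2,0],
], claw=[50,50,50,50,50,50,50,50,50,50,50], turn=[0,0,0,0,0,0,0,0,0,0,0])

```text
t: 6.57
tcp_pos: [0.4879, 0.1204, 0.07]
tcp_rot: [-0.7, -0.096, 0.099, 0.701]
contact_force: [1.6, -1.3, -1.3]
grip_width: 0.0501
```

```bash
python3 - <<'E'
from h import *
import cv2
s=read_state();print(s['t'],s['tcp_pos'],s['contact_force'])
im=read_camera("scene"); a=im[150:285,100:400]; cv2.imwrite("pics/c9.png",cv2.resize(a,None,fx=2.6,fy=2.6,interpolation=cv2.INTER_CUBIC))
im=read_camera("top"); a=im[110:245,135:385]; cv2.imwrite("pics/c10.png",cv2.resize(a,None,fx=3.2,fy=3.2,interpolation=cv2.INTER_CUBIC))
E
```

```text
6.5667 [0.48791724 0.12039143 0.06995728] [ 1.60917475 -1.34505679 -1.32241301]
```

View pics/c9.png

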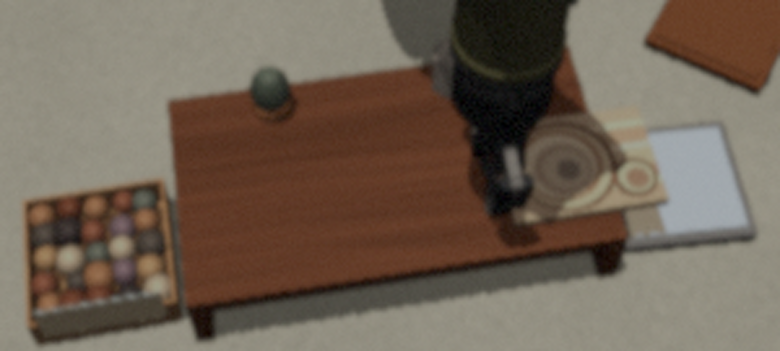

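View pics/c10.png

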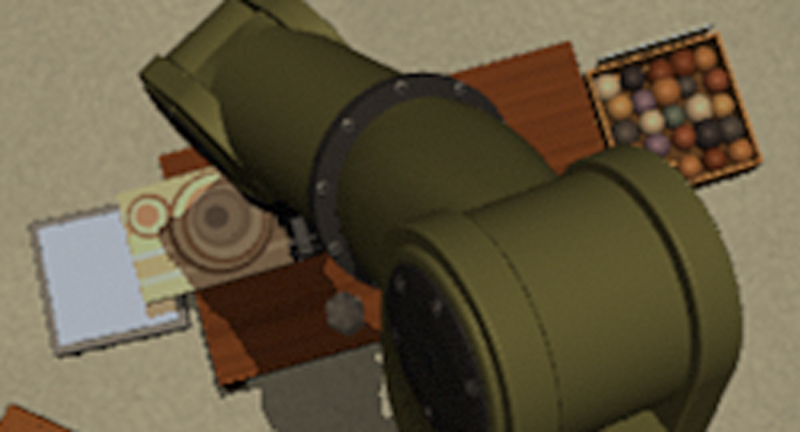

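```bash
python3 - <<'E'
from h import *
def fr(R,p):
    c,s=np.cos(R[2]),np.sin(R[2]);return np.array([[c,s],[-s,c]])@(p[:2]-R[:2])*1e3
R=[0.47998271,0.0330843,0.27251506];R2=[0.48154338,0.03961905,0.2738351]
for q in((118,192),(148,304)): print("top",fr(R,ray("top",c1([q])[0],.078)))
for q in((666,203),(639,107)): print("scene",fr(R2,ray("scene",c1([q],(100,150),2.6)[0],.078)))
E
```

```text
top [ 76.38639577 219.60290627]
top [-20.96954228 218.82263543]
scene [ 74.81525353 216.04199149]
scene [-21.54496189 220.51829527]
```

>>> apply_moves([
  [-0.4,1.5,0],
  [-0.8,2.9,0],
  [-0.8,2.9,0],
  [0,0,0],
  [2.7,-9.6,0],
  [6.7,-24,0],
  [9.4,-34,0],
  [9.4,-34,10],
  [9.4,-34,40],
  [9.4,-34,75],
  [9.4,-34,110],
  [9.4,-34,130],
], claw=[50,50,50,50,50,50,50,50,50,50,50,50], turn=[0,0,0,0,0,0,0,0,0,0,0,0])

```text
t: 7.67
tcp_pos: [0.4981, 0.0876, 0.2042]
tcp_rot: [-0.699, -0.097, 0.098, 0.701]
contact_force: [-0.3, -0.1, -0.1]
grip_width: 0.0501
```

Move back the way it came to clear the view.

>>> apply_moves([
  [2,-10,20],
  [5,-30,30],
  [10,-60,30],
  [15,-90,30],
  [20,-120,30],
  [20,-155,30],
  [20,-190,30],
  [10,-225,30],
  [0,-260,30],
  [-10,-290,30],
  [-20,-310,30],
  [-25,-320,30],
], claw=[50,50,50,50,50,50,50,50,50,50,50,50], turn=[0,-3,-6,-10,-14,-18,-22,-26,-30,-34,-38,-40])

```text
t: 8.67
tcp_pos: [0.4714, -0.2355, 0.2346]
tcp_rot: [-0.69, 0.151, -0.151, 0.692]
contact_force: [-1.0, -0.0, 0.3]
grip_width: 0.0501
```

```bash
python3 - <<'E'
from h import *
import cv2
s=read_state();print(s['t'],s['tcp_pos'],s['contact_force'])
im=read_camera("scene"); a=im[150:285,100:400]; cv2.imwrite("pics/c11.png",cv2.resize(a,None,fx=2.6,fy=2.6,interpolation=cv2.INTER_CUBIC))
im=read_camera("top"); a=im[110:245,135:385]; cv2.imwrite("pics/c12.png",cv2.resize(a,None,fx=3.2,fy=3.2,interpolation=cv2.INTER_CUBIC))
E
```

```text
8.6667 [ 0.47139763 -0.23546599  0.23463151] [-0.98419819 -0.04370184  0.33436472]
```

View pics/c11.png

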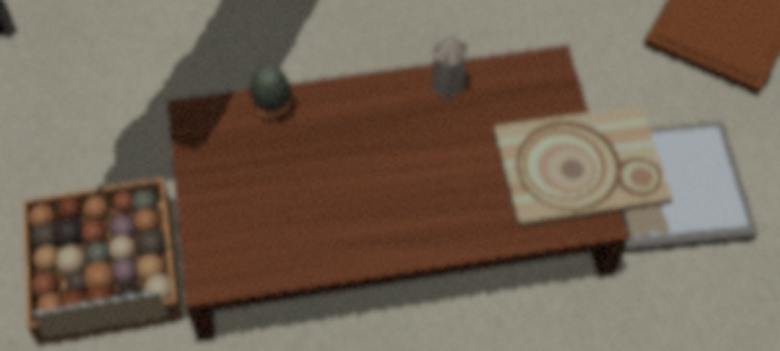

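View pics/c12.png

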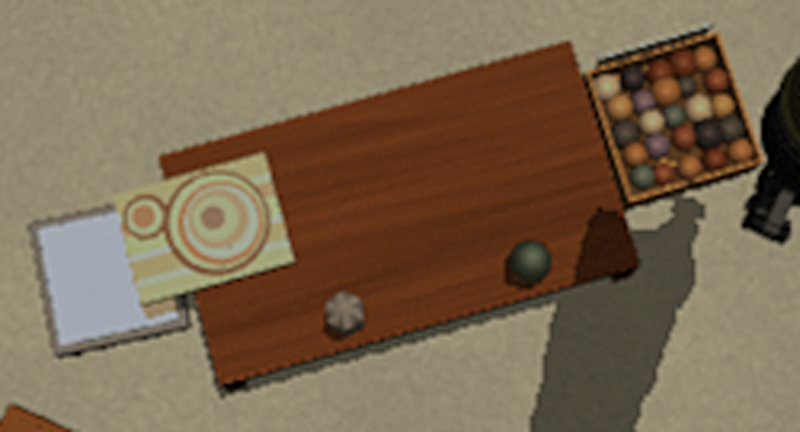

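```bash
python3 - <<'E'
from h import *
c5=lambda L:c1(L,(100,150),2.6)
R=[0.47998271,0.0330843,0.27251506];R2=[0.48154338,0.03961905,0.2738351]
for n,p,Q in(("top",c1([(113,193),(266,152),(296,262),(144,305)]),R),("scene",c5([(671,204),(518,222),(495,124),(643,108)]),R2)):
    x,e=fit([(n,p)],.13,.095,.078,[.5,.15,.27]);c,s=np.cos(Q[2]),np.sin(Q[2])
    r=np.array([[c,s],[-s,c]])@(x[:2]-np.array(Q[:2]))*1e3
    print(n,r,"overhang",r[1]+65-180,"angle",np.degrees(x[2]-Q[2]),"res",e)
E
```

```text
top [ 27.73115686 157.96669813] overhang 42.96669812934485 angle 0.06600436257612477 res 0.47197367715816085
scene [ 25.82814094 157.38055189] overhang 42.38055189307366 angle -1.8871774909223158 res 0.5864221173760598
```

```bash
python3 - <<'E'
from station import *
print(hand_in())
E
```

```text
the job is handed in; nothing more can be done
None
```

The slab now hangs about 43 mm, a third of its length, past the light-pad end of the riser. I pushed it there in four strokes with the tips of the part-open fingers behind its end. The arm was then backed off, raised and moved clear before I handed the job in at about 8.8 s. Of the pad-shaped things, I took the one with the grey case and white top just off the riser's end, at top-camera pixel (168,196). I left out the brown one at (148,265) and the black-cased one at (500,170).

| Check after the push | Top camera | Scene camera |
|---|---|---|
| Overhang | 43.0 mm | 42.4 mm |
| Angle to the riser | 0.1° | -1.9° |

- **Squareness:** the cameras differ by about 2° on the angle. I trust the top view more, as it looks straight down.
- **Sides:** the slab lies about 25 mm inside the riser's far long side.
- **Other things:** the crystal, egg, tray and light pad look unmoved in the before and after pictures, judged by eye.
- **Force:** the highest I read was about 7 N, from touching the riser top to find its height. During the push I only read it at the end of each stroke, where it was about 3 N or less.
- **Camera disagreement:** the two views placed the riser about 6.5 mm apart along y, so I worked out the overhang separately within each view.

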